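# Sweep the brown pine cones into the tray

### The job

With the fingertips, gently sweep the three brown pine cones across the table until each is fully inside the open-fronted cardboard tray; keep them standing on their bases, and do not pinch them, pick them up, flick them or knock them over. The white cones are freshly painted and wet: do not touch them with the robot or with a brown cone, and leave the brush, the can lid and the other things on the table where they are.

Things in the scene. Friction and masses are not known exactly. Their poses are not given: they have to be found in the camera images.
- brown_a: natural BROWN pine cone standing on its flat base: widest diameter 50 mm at 8 to 13 mm above the table, base 38 mm, tapering to a tip at 40 mm; 20 to 45 g, loose. Origin: centre of the underside (on the table), own z up; its yaw means nothing. To be swept into the tray
- brown_b: natural BROWN pine cone standing on its flat base: widest diameter 50 mm at 8 to 13 mm above the table, base 38 mm, tapering to a tip at 40 mm; 20 to 45 g, loose. Origin: centre of the underside (on the table), own z up; its yaw means nothing. To be swept into the tray
- brown_c: natural BROWN pine cone standing on its flat base: widest diameter 50 mm at 8 to 13 mm above the table, base 38 mm, tapering to a tip at 40 mm; 20 to 45 g, loose. Origin: centre of the underside (on the table), own z up; its yaw means nothing. To be swept into the tray
- white_a: WHITE, freshly painted pine cone standing on its flat base: widest diameter 50 mm at 8 to 13 mm above the table, base 38 mm, tapering to a tip at 40 mm; 20 to 45 g, loose. Origin: centre of the underside (on the table), own z up; its yaw means nothing. Wet: must not be touched
- white_b: WHITE, freshly painted pine cone standing on its flat base: widest diameter 50 mm at 8 to 13 mm above the table, base 38 mm, tapering to a tip at 40 mm; 20 to 45 g, loose. Origin: centre of the underside (on the table), own z up; its yaw means nothing. Wet: must not be touched
- white_c: WHITE, freshly painted pine cone standing on its flat base: widest diameter 50 mm at 8 to 13 mm above the table, base 38 mm, tapering to a tip at 40 mm; 20 to 45 g, loose. Origin: centre of the underside (on the table), own z up; its yaw means nothing. Wet: must not be touched
- tray: shallow cardboard tray, fixed to the table, open along its whole front; inside 220 mm wide (own x) and 150 mm deep (own y), side and back walls 5 mm thick and 40 mm high, no sill: its floor is paper-thin and level with the table. Origin: centre of the floor; own +y points from the open front to the back wall, z up
- tray_mouth (a point): middle of the tray's open front edge, at table height, axes as the tray's; a cone is fully inside when its centre is at least its radius (25 mm) past this edge along +y, between the side walls at x = -110 and +110 mm
- brush: paint brush with yellow handle lying flat on the table, about 200 mm long, along its own x; bystander
- can_lid: white round can lid lying flat, 84 mm across, 8 mm thick; origin centre of the underside; bystander
Things that resemble listed ones, but are neither listed nor needed, are in the scene too. What is shaped like the brown_a but blue or yellow is not meant. What is shaped like the brown_b but turquoise is not meant.

How it is judged:
At the end, for the whole second after the job is handed in: Each of the three brown cones stands upright (within 0.25 rad) and at rest inside the tray: its centre at least 22 mm past the open front edge and between the side walls (y of brown_a in the frame of tray_mouth between 0.022 and 0.15 m and x of brown_a in the frame of tray_mouth between -0.11 and 0.11 m and angle between each of brown_a, brown_b, brown_c's own z axis and vertical below 0.25 rad and linear speed of each of brown_a, brown_b, brown_c below 0.02 m/s and y of brown_b in the frame of tray_mouth between 0.022 and 0.15 m and x of brown_b in the frame of tray_mouth between -0.11 and 0.11 m and y of brown_c in the frame of tray_mouth between 0.022 and 0.15 m and x of brown_c in the frame of tray_mouth between -0.11 and 0.11 m); the robot touches nothing.
It fails at once if a brown cone was lifted off the table (over 20 mm) (height (world z) of any of brown_a, brown_b, brown_c above 0.02 m).
It fails at once if a brown cone was pinched, squeezed or struck hard (over 35 N from the fingers) (contact force between the fingers and brown_a above 35 N or contact force between the fingers and brown_b above 35 N or contact force between the fingers and brown_c above 35 N).
It fails at once if a brown cone was knocked over (tilted over 0.7 rad) or flicked (faster than 0.6 m/s) (angle between any of brown_a, brown_b, brown_c's own z axis and vertical above 0.7 rad or linear speed of any of brown_a, brown_b, brown_c above 0.6 m/s).
It fails at once if a wet white cone was touched by the robot or by a brown cone, or was moved (contact force between any of the arm, the fingers, brown_a, brown_b, brown_c and white_a above 0.1 N or contact force between any of the arm, the fingers, brown_a, brown_b, brown_c and white_b above 0.1 N or contact force between any of the arm, the fingers, brown_a, brown_b, brown_c and white_c above 0.1 N or distance of any of white_a, white_b, white_c from where it was at the start of the episode above 0.01 m).
It fails at once if the brush or can lid was moved more than 20 mm (distance of any of brush, can_lid from where it was at the start of the episode above 0.02 m).
It also fails if it takes over 72 s, if anything falls off the work surface, if the arm or the gripper's body presses on something with over 40 N, if the wrist force passes 120 N, or if a joint passes its speed limit or range.

### The arm

A 6-joint arm with a two-finger parallel gripper is mounted at the origin on the work surface. World frame = base frame: x ahead of the robot, y to its left, z up, the work surface at z = 0. Lengths are in m, angles in rad, forces in N, time in s.
With the tool pointing down it reaches from about 0.3 to 0.85 m from the base axis. Payload 4.2 kg.
Tool frame: the origin (TCP) lies at the very end of the fingers, on their centre line; the grasp point (between the pads) lies 19 mm behind it; z points along the fingers, y is the line along which they close (so a half turn about z gives the same grasp; the last joint's range is limited). The gripper opens to 91 mm and grips with 3 to 60 N. Pads are 32 mm wide; open, the fingers measure 118 mm over their backs; the gripper's body (76 mm by 178 mm) begins 60 mm behind the grasp point.
Start: joints at [1.088, 0.32, 1.565, -0, 1.257, -0.02], TCP at [0.257, 0.515, 0.214] pointing down, gripper open.
Joint ranges: [-3.11, 3.11], [-0.84, 2.01], [0.21, 2.61], [-1.34, 4.49], [0.05, 2.63], [-2.56, 2.56]. Speed limits (rad/s): [2.57, 2.57, 3.14, 3.14, 3.14, 3.14].

### API

Orientations are given as a rotation vector (axis times angle).
In Python, from workcell import * gives the robot as it stands.
- The arm moves only by the tool arm_command, never from a script. Its argument "commands" is one flat list of numbers, 4 for each row, row after row: the shift along the tool's x, y, z in units of 50 mm (1.0 is 50 mm), then the turn about the tool's z in units of 8 degrees (1.0 is 8 degrees). A call has 1 to 10 rows; each row is the pose to reach, as a shift and turn from the pose commanded when the call began, along the tool's axes at that moment; what a row does not reach only later rows make up. A row lasts 1/8 s, in which the tool goes at most 62.5 mm and 10.7 degrees, less where a joint would pass 70% of its speed; a pose out of reach is approached as far as the arm can. A call with a gripper value outside its range is refused whole. "gripper" is the finger opening in mm, from 0 to 91.2, set as the call begins (left out, the last holds). The fingers move at their own pace and stop on an object; "force" is the grip in N (left out, the last holds). Time passes only in rows, so rows that repeat a pose let the fingers close. It gives the time, the measured TCP pose, the force, the opening and the grip force at its end, in the units of the state.
- get_state(): the state, without advancing time (a new reading comes with each control period).
- camera(name): name is "side" or "top" or "wrist"; returns a dict with "frame" (384x512x3 uint8, red, green, blue), "z_map" (384x512 float32, m along the optical axis (not along the pixel's ray), 0 where there is no reading), "camera_matrix" (3x3 intrinsics, pixels), "xyz" and "orientation" of the camera in the world. Camera axes: x right, y down, z forward; pixel columns grow to the right and rows downward; lengths in m; the calibration is good to about 2 mm. A picture is of the moment at which its call begins.
- finish_job(): hands the job in; it is judged then, once.
The state is a dict: "time": time; "joint_positions": joint angles; "qvel": joint speeds; "joint_efforts": joint torques, N m; "tool_pos": TCP position; "tcp_rot": TCP orientation; "force": force on the tool from outside, world axes, zero at the start; "moment": the same for the moment, N m; "grip_width": opening from 0.0 (shut) to 1.0 (fully open); "gripper_force": force on a finger pad.
Only numpy, scipy, OpenCV 4.12 (cv2) and the standard library are available. Lean on these libraries where they do the work, as an engineer would, in place of code of your own. Each camera call takes 0.05 s, during which the arm holds its last target. There are 200 camera calls.

## Working session

There is one attempt and no reset: what is moved stays moved. The work goes in short steps, Python scripts to look and compute and a tool call to move; the robot and the scene stay as the last step left them, time stands still between calls to the robot, and variables do not carry over. Pictures are saved under pics/ and viewed, at most 10 in all, crops included, and the job is handed in when it is done.

Besides the shell and the picture viewer there is one more tool, called after "Request:" in YAML: its name, and indented under it one key for each argument. arm_command: Moves the arm, as the interface text tells. Its arguments: {"type":"object","properties":{"commands":{"type":"array"},"gripper":{"type":"number"},"force":{"type":"number"}},"required":["commands"]}

```bash
mkdir -p pics; cat > h.py <<'E'
from workcell import *
import numpy as np, cv2
from scipy.spatial.transform import Rotation as R
def cam(n):
    c=camera(n); o=np.array(c["orientation"],float)
    c["R"]=R.from_rotvec(o).as_matrix() if o.shape==(3,) else (o if o.shape==(3,3) else R.from_quat(o).as_matrix())
    return c
def cloud(c):
    z=c["z_map"]; v,u=np.indices(z.shape); K=c["camera_matrix"]
    p=np.stack([(u-K[0][2])/K[0][0]*z,(v-K[1][2])/K[1][1]*z,z],-1)
    return p@c["R"].T+np.array(c["xyz"])
def ray(c,u,v,h):
    K=c["camera_matrix"]; d=c["R"]@np.array([(u-K[0][2])/K[0][0],(v-K[1][2])/K[1][1],1]); o=np.array(c["xyz"])
    return o+d*(h-o[2])/d[2]
E
python3 - <<'E'
from h import *
for n in("top","side"):
    c=cam(n); print(n,c["xyz"],c["orientation"]); cv2.imwrite(f"pics/{n}1.png",cv2.resize(c["frame"][...,::-1],(768,576)))
    if n=="top":
        P=cloud(c); np.savez("top.npz",P=P,f=c["frame"]); print([np.round(P[a,b],3) for a,b in((0,0),(0,511),(383,0),(383,511),(192,256))])
print(get_state())
E
```

```text
top [ 0.46768192 -0.13146662  1.06949084] [-2.20567808  2.17494035 -0.07916183]
[array([ 1.606,  1.277, -0.755]), array([ 1.645, -1.469, -0.74 ]), array([-0.012,  0.592,  0.041]), array([-0.314, -1.349, -0.664]), array([ 0.54 , -0.121,  0.002])]
side [-0.11736543 -0.90054808  0.68133108] [-2.01886143  0.77430833 -0.40722187]
{'time': 0.1, 'joint_positions': array([ 1.08799725e+00,  3.20225753e-01,  1.56551602e+00, -4.18750741e-06,
        1.25742871e+00, -1.99881621e-02]), 'qvel': array([-6.52666761e-04, -1.70051769e-03, -1.12174430e-03, -3.24268601e-05,
        1.18734955e-03,  1.53762043e-03]), 'joint_efforts': array([ 1.17506763e-03, -4.13333416e+01, -2.32510185e+01,  7.28887157e-02,
        4.20914555e-02, -4.47510308e-05]), 'tool_pos': array([0.25650559, 0.51411991, 0.21322156]), 'tcp_rot': array([-7.20419593e-01, -3.05747486e+00,  2.40180027e-03]), 'force': array([-0.27446252,  0.45862582, -0.7513117 ]), 'moment': array([-0.04159321, -0.02958662,  0.01912547]), 'gripper_force': 0.0, 'grip_width': 0.9985590157302521}
```

View pics/top1.png

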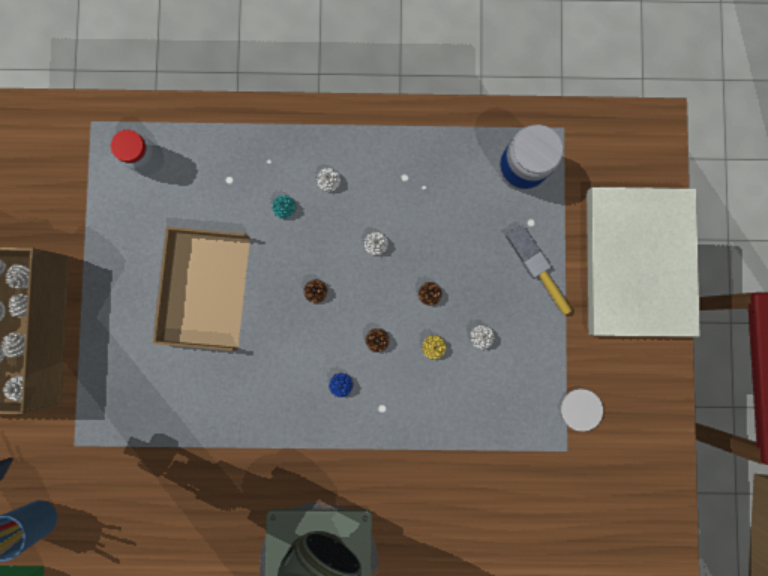

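View pics/side1.png

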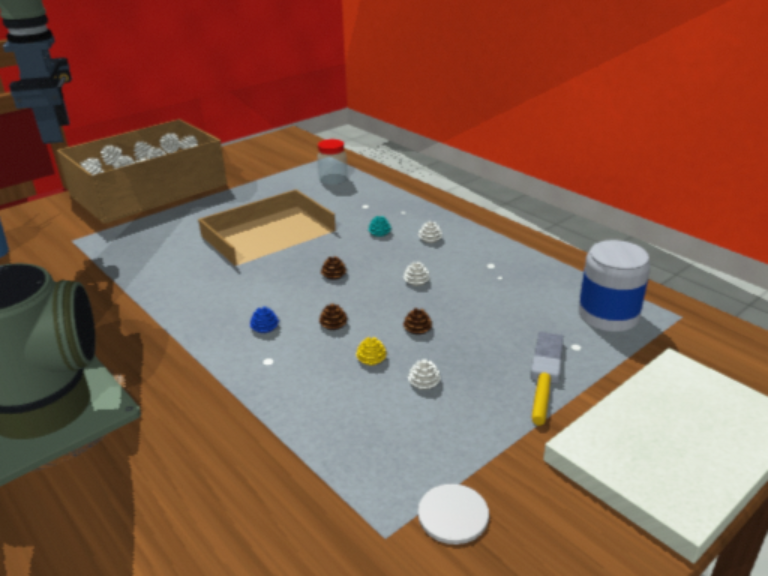

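Top picture (768 px scale): browns at (316,291), (377,340), (430,293); whites at (328,180), (376,243), (482,337); yellow (433,347), blue (341,385), turquoise (284,207). The tray mouth runs from (250,237) to (238,350) and opens to the image right (world −y).

```bash
cat > meas.py <<'E'
from h import *
c=cam("top"); P=cloud(c)
z=P[...,2]; box=(P[...,0]>.1)&(P[...,0]<.9)&(P[...,1]>-.6)&(P[...,1]<.35)
hsv=cv2.cvtColor(c["frame"],cv2.COLOR_RGB2HSV)
m=((z>.006)&(z<.06)&box).astype(np.uint8)
n,l,s,ce=cv2.connectedComponentsWithStats(m)
for i in range(1,n):
    if s[i,4]<25: continue
    k=l==i; p=P[k]; r=(p.min(0)+p.max(0))/2
    (u,v),rad=cv2.minEnclosingCircle(np.argwhere(k)[:,::-1].astype(np.float32))
    print(np.round(ce[i]*1.5),"n",s[i,4],"circ@10mm",np.round(ray(c,u,v,.010)[:2],3),"mid",np.round(r[:2],3),"size",np.round(np.ptp(p,0)[:2],3),"top",round(p[:,2].max(),3),"hsv",np.median(hsv[k],0))
E
python3 meas.py; python3 - <<'E'
from h import *
c=cam("top"); P=cloud(c)
z=P[...,2];f=(z>.03)&(z<.05)&(P[...,1]>.0)&(P[...,1]<.3)&(P[...,0]>.25)&(P[...,0]<.75)
n,l,s,ce=cv2.connectedComponentsWithStats(f.astype(np.uint8)); i=1+s[1:,4].argmax(); p=P[l==i]
print(s[i],cv2.minAreaRect(p[:,:2].astype(np.float32)),np.round(cv2.boxPoints(cv2.minAreaRect(p[:,:2].astype(np.float32))),3))
for u,v in((250,237),(238,350),(262,241),(250,353)): print(u,v,P[round(v/1.5),round(u/1.5)].round(3),ray(c,u/1.5,v/1.5,.04).round(3),ray(c,u/1.5,v/1.5,0).round(3))
E
```

```text
[155. 158.] n 152 circ@10mm [0.806 0.358] mid [0.797 0.342] size [0.053 0.016] top 0.059 hsv [100.  25.  79.]
[513. 178.] n 185 circ@10mm [ 0.793 -0.401] mid [ 0.779 -0.391] size [0.071 0.082] top 0.06 hsv [111. 184.  77.]
[328. 179.] n 185 circ@10mm [ 0.761 -0.003] mid [ 0.76  -0.003] size [0.047 0.046] top 0.042 hsv [ 40.   5. 144.]
[607. 261.] n 2480 circ@10mm [ 0.6   -0.573] mid [ 0.6   -0.566] size [0.296 0.068] top 0.037 hsv [ 41.  17. 189.]
[283. 206.] n 191 circ@10mm [0.703 0.087] mid [0.702 0.086] size [0.046 0.044] top 0.04 hsv [ 90. 159.  92.]
[179. 284.] n 815 circ@10mm [0.533 0.248] mid [0.533 0.242] size [0.24  0.175] top 0.045 hsv [ 17. 110.  73.]
[536. 263.] n 685 circ@10mm [ 0.577 -0.432] mid [ 0.582 -0.43 ] size [0.177 0.129] top 0.026 hsv [111.  25. 123.]
[376. 243.] n 189 circ@10mm [ 0.631 -0.102] mid [ 0.63  -0.103] size [0.044 0.046] top 0.04 hsv [ 38.   5. 144.]
[315. 290.] n 194 circ@10mm [0.532 0.018] mid [0.533 0.019] size [0.046 0.046] top 0.04 hsv [ 12.  147.   64.5]
[429. 293.] n 196 circ@10mm [ 0.53  -0.213] mid [ 0.53  -0.213] size [0.046 0.046] top 0.0
[... 474 characters left out ...]
12.]
[581. 409.] n 582 circ@10mm [ 0.303 -0.515] mid [ 0.303 -0.516] size [0.083 0.083] top 0.014 hsv [  0.   1. 176.]
[323. 511.] n 98 circ@10mm [ 0.101 -0.001] mid [ 0.102 -0.001] size [0.003 0.193] top 0.017 hsv [60.  31.  61.5]
[115 152  49   6 108] ((0.6447404026985168, 0.22704753279685974), (0.14395171403884888, 0.005772340577095747), 85.68496704101562) [[0.636 0.155]
 [0.642 0.155]
 [0.653 0.299]
 [0.647 0.299]]
250 237 [0.641 0.153 0.001] [0.634 0.144 0.04 ] [0.641 0.155 0.   ]
238 350 [ 0.412  0.171 -0.002] [0.413 0.16  0.04 ] [0.411 0.171 0.   ]
262 241 [ 0.632  0.129 -0.002] [0.627 0.12  0.04 ] [0.633 0.13  0.   ]
250 353 [0.406 0.146 0.001] [0.408 0.137 0.04 ] [0.405 0.147 0.   ]
```

Request:
arm_command:
  commands: [-0.98,-0.74,0,0.8,-1.96,-1.48,0,1.6,-2.95,-2.22,0,2.4,-3.93,-2.96,0,3.2,-4.9,-3.7,0,4.0,-5.9,-4.44,0,4.8,-6.87,-5.18,0,5.6,-7.85,-5.9,0,6.4,-8.85,-6.66,0,7.2,-9.85,-7.4,0,7.94]
  gripper: 36

```text
time: 1.45
tool_pos: [0.5328, -0.0384, 0.214]
tcp_rot: [-2.226, -2.217, -0.001]
force: [1.3, 1.7, 0.4]
grip_width: 0.392
gripper_force: 0.0
```

Request:
arm_command:
  commands: [0,0,0,0,0,0,0,0]

```text
time: 1.7
tool_pos: [0.5317, -0.0362, 0.2135]
tcp_rot: [-2.221, -2.219, 0.001]
force: [-0.6, 0.4, -0.3]
grip_width: 0.394
gripper_force: 0.0
```

```bash
python3 - <<'E'
from h import *
s=get_state(); print(s["time"],s["tool_pos"],s["grip_width"]*91.2,R.from_rotvec(s["tcp_rot"]).as_matrix().round(3))
c=cam("wrist"); cv2.imwrite("pics/w1.png",c["frame"][...,::-1])
E
```

```text
1.7 [ 0.53165605 -0.03616332  0.21353589] 35.95298899977039 [[ 0.001  1.    -0.001]
 [ 1.    -0.001  0.001]
 [ 0.001 -0.001 -1.   ]]
```

View pics/w1.png

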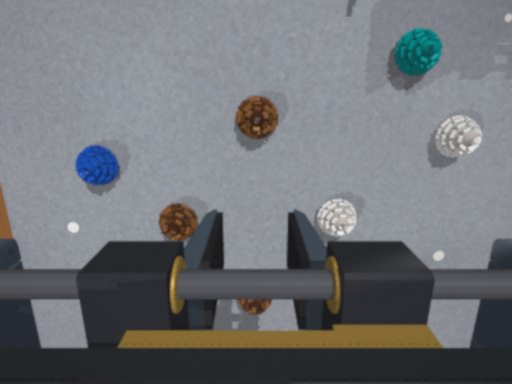

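Wrist view: brown A at (257,117) lies on the finger gap's centre line (~x=255); white at (337,217) and brown C at (178,222) are clear of the fingers. Descending.

Request:
arm_command:
  commands: [0,0,1,0,0,0,2,0,0,0,3,0,0,0,3.6,0,0,0,4,0,0,0,4.13,0,0,0,4.13,0]

```text
time: 2.62
tool_pos: [0.5322, -0.0355, 0.0078]
tcp_rot: [2.22, 2.223, 0.0]
force: [-0.8, -0.4, -0.0]
grip_width: 0.395
gripper_force: 0.0
```

Request:
arm_command:
  commands: [0.12,0,0,0,0.24,0,0,0,0.36,0,0,0,0.5,0.04,0,0,0.65,0.08,0,0,0.82,0.13,0,0,1.0,0.18,0,0,1.2,0.24,0,0,1.4,0.3,0,0,1.4,0.3,0,0]

```text
time: 3.88
tool_pos: [0.5476, 0.0345, 0.0074]
tcp_rot: [2.221, 2.222, 0.001]
force: [-0.2, 0.1, 0.0]
grip_width: 0.397
gripper_force: 0.0
```

```bash
python3 - <<'E'
from h import *
cv2.imwrite("pics/s2.png",cv2.resize(cam("side")["frame"][120:280,100:340,::-1],(720,480)))
c=cam("wrist"); print(get_state()["tool_pos"])
E
```

```text
[0.54720587 0.0337517  0.00735838]
```

View pics/s2.png

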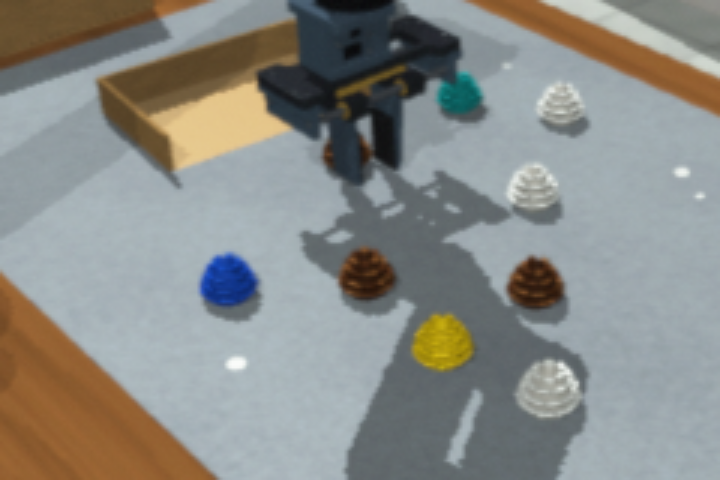

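Side crop: brown A at (345,150) stands upright in the finger cradle, with everything else untouched. Continuing the push.

Request:
arm_command:
  commands: [0.2,0.06,0,0,0.44,0.13,0,0,0.68,0.2,0,0,0.92,0.28,0,0,1.16,0.35,0,0,1.4,0.42,0,0,1.64,0.49,0,0,1.88,0.56,0,0,2.12,0.64,0,0,2.36,0.71,0,0]

```text
time: 5.22
tool_pos: [0.5831, 0.1524, 0.0074]
tcp_rot: [-2.222, -2.221, -0.0]
force: [0.1, -0.5, -0.3]
grip_width: 0.392
gripper_force: 0.1
```

Request:
arm_command:
  commands: [0.2,0.06,0,0,0.36,0.11,0,0,0.48,0.15,0,0,0.54,0.16,0,0,0.54,0.16,0,0,0.2,0.05,0,0,-0.4,0,0,0,-1.0,0,-0.5,0,-1.5,0,-1.5,0,-1.5,0,-2.5,0]

```text
time: 6.48
tool_pos: [0.5816, 0.0734, 0.1334]
tcp_rot: [-2.225, -2.217, 0.003]
force: [0.7, -0.0, -0.5]
grip_width: 0.396
gripper_force: 0.0
```

```bash
python3 meas.py | grep -E "hsv \[ ?(1[0-5]|3[0-9]|4[0-9])"; python3 -c "
from h import *
print(get_state()['tool_pos'],get_state()['time'])"
```

```text
[155. 158.] n 155 circ@10mm [0.806 0.358] mid [0.796 0.342] size [0.054 0.016] top 0.06 hsv [100.  25.  90.]
[513. 178.] n 188 circ@10mm [ 0.791 -0.399] mid [ 0.779 -0.391] size [0.072 0.081] top 0.059 hsv [111. 183.  87.]
[328. 179.] n 186 circ@10mm [ 0.761 -0.003] mid [ 0.76  -0.003] size [0.046 0.046] top 0.04 hsv [ 38.   5. 163.]
[607. 261.] n 2488 circ@10mm [ 0.6   -0.573] mid [ 0.599 -0.566] size [0.299 0.068] top 0.037 hsv [ 41.  17. 211.]
[536. 264.] n 690 circ@10mm [ 0.578 -0.435] mid [ 0.582 -0.43 ] size [0.177 0.128] top 0.026 hsv [112.   25.  138.5]
[376. 243.] n 190 circ@10mm [ 0.631 -0.103] mid [ 0.631 -0.103] size [0.044 0.046] top 0.042 hsv [ 40.   5. 157.]
[214. 264.] n 71 circ@10mm [0.583 0.223] mid [0.582 0.218] size [0.029 0.032] top 0.043 hsv [ 12. 144.  69.]
[429. 293.] n 194 circ@10mm [ 0.53  -0.212] mid [ 0.53  -0.213] size [0.046 0.046] top 0.041 hsv [ 12.  142.5  67. ]
[482. 337.] n 194 circ@10mm [ 0.444 -0.318] mid [ 0.444 -0.319] size [0.045 0.046] top 0.04 hsv [ 40.   5. 126.]
[377. 340.] n 194 circ@10mm [ 0.436 -0.108] mid [ 0.436 -0.107] size [0.045 0.048] top 0.041 hsv [ 12. 145.  60.]
[340. 385.] n 203 circ@10mm [ 0.345 -0.036] mid [ 0.346 -0.035] size [0.045 0.051] top 0.041 hsv [111. 191. 127.]
[581. 409.] n 590 circ@10mm [ 0.305 -0.518] mid [ 0.303 -0.517] size [0.083 0.082] top 0.014 hsv [ 15.   1. 197.]
[0.5858477  0.07463431 0.14095968] 6.525
```

Request:
arm_command:
  commands: [-0.95,-0.6,0,0,-1.9,-1.2,0,0,-2.85,-1.8,0,0,-3.8,-2.4,0,0,-4.76,-3.02,0,0,-4.76,-3.02,0,0,-4.76,-3.02,0,0]

```text
time: 7.4
tool_pos: [0.4313, -0.1615, 0.1324]
tcp_rot: [2.224, 2.219, 0.001]
force: [-0.2, -0.4, 0.2]
grip_width: 0.395
gripper_force: 0.0
```

Request:
arm_command:
  commands: [0,0.06,0.9,0,0,0.06,1.7,0,0,0.06,2.2,0,0,0.06,2.5,0,0,0.06,2.5,0,0,0.06,2.5,0]

```text
time: 8.15
tool_pos: [0.4355, -0.1608, 0.0079]
tcp_rot: [2.22, 2.222, 0.001]
force: [0.2, 0.1, 0.0]
grip_width: 0.396
gripper_force: 0.0
```

Request:
arm_command:
  commands: [0.12,0,0,0,0.24,0,0,0,0.36,0,0,0,0.5,0.02,0,0,0.66,0.04,0,0,0.84,0.06,0,0,1.04,0.08,0,0,1.26,0.1,0,0,1.5,0.12,0,0,1.74,0.14,0,0]

```text
time: 9.4
tool_pos: [0.4417, -0.0735, 0.0074]
tcp_rot: [-2.222, -2.221, -0.0]
force: [0.4, -1.1, 0.8]
grip_width: 0.398
gripper_force: 0.2
```

Request:
arm_command:
  commands: [0.24,0.02,0,0,0.48,0.04,0,0,0.72,0.06,0,0,0.96,0.08,0,0,1.2,0.1,0,0,1.44,0.12,0,0,1.68,0.14,0,0,1.92,0.16,0,0,2.16,0.18,0,0,2.4,0.2,0,0]

```text
time: 10.65
tool_pos: [0.4519, 0.0464, 0.0074]
tcp_rot: [-2.222, -2.221, -0.0]
force: [-0.0, -0.6, 1.1]
grip_width: 0.393
gripper_force: 0.2
```

```bash
python3 - <<'E'
from h import *
cv2.imwrite("pics/s3.png",cv2.resize(cam("side")["frame"][100:260,80:320,::-1],(720,480)))
print(get_state()["tool_pos"],get_state()["time"])
E
```

```text
[0.45213163 0.04739951 0.0074819 ] 10.7
```

View pics/s3.png

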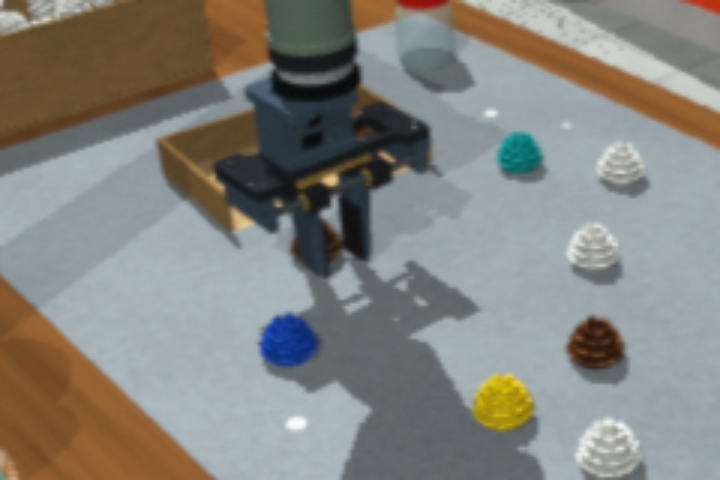

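Side crop: brown C at (318,240) upright in the cradle before the mouth; others untouched. Continuing into the tray.

Request:
arm_command:
  commands: [0.24,0.03,0,0,0.48,0.06,0,0,0.72,0.09,0,0,0.96,0.12,0,0,1.2,0.15,0,0,1.44,0.18,0,0,1.68,0.2,0,0,1.92,0.22,0,0,2.16,0.24,0,0,2.4,0.26,0,0]

```text
time: 11.95
tool_pos: [0.4649, 0.1664, 0.0074]
tcp_rot: [-2.222, -2.221, -0.0]
force: [-0.4, 0.2, -0.3]
grip_width: 0.397
gripper_force: 0.1
```

Request:
arm_command:
  commands: [0.2,0.01,0,0,0.36,0.02,0,0,0.48,0.02,0,0,0.52,0.02,0,0,0.52,0.02,0,0,0.2,0.02,0,0,-0.4,0.02,0,0,-1.2,0.02,0,0,-1.7,0.02,-1.0,0,-2.5,0.02,-2.0,0]

```text
time: 13.2
tool_pos: [0.465, 0.0397, 0.1071]
tcp_rot: [-2.222, -2.22, 0.002]
force: [0.7, 0.1, 0.3]
grip_width: 0.395
gripper_force: 0.0
```

Request:
arm_command:
  commands: [-0.5,0.1,-0.4,0,-1.4,0.3,-0.5,0,-2.4,0.5,-0.5,0,-3.4,0.7,-0.5,0,-4.4,0.9,-0.5,0,-5.4,1.1,-0.5,0,-6.2,1.3,-0.5,0,-6.2,1.3,-0.5,0,-6.2,1.3,-0.5,0]

```text
time: 14.32
tool_pos: [0.5294, -0.2685, 0.1308]
tcp_rot: [-2.222, -2.218, 0.0]
force: [-0.6, 0.5, -0.7]
grip_width: 0.396
gripper_force: 0.0
```

```bash
python3 meas.py | grep -E "hsv \[ ?1[0-5]\."; python3 -c "
from h import *
print(get_state()['tool_pos'],get_state()['time'])"
```

```text
[219. 261.] n 198 circ@10mm [0.591 0.215] mid [0.591 0.216] size [0.046 0.05 ] top 0.041 hsv [ 12.  144.5  58.5]
[429. 293.] n 180 circ@10mm [ 0.53  -0.213] mid [ 0.53  -0.211] size [0.045 0.042] top 0.04 hsv [ 12.  141.5  73.5]
[210. 323.] n 206 circ@10mm [0.467 0.226] mid [0.467 0.225] size [0.051 0.046] top 0.042 hsv [ 12. 144.  60.]
[ 0.52955893 -0.2679191   0.13097595] 14.375
```

Request:
arm_command:
  commands: [0,0,0.9,0,0,0,1.7,0,0,0,2.2,0,0,0,2.47,0,0,0,2.47,0,0,0,2.47,0]

```text
time: 15.12
tool_pos: [0.5314, -0.2686, 0.0089]
tcp_rot: [2.22, 2.22, 0.001]
force: [0.2, -0.5, 0.5]
grip_width: 0.392
gripper_force: 0.0
```

Request:
arm_command:
  commands: [0.12,0,0,0,0.24,0,0,0,0.36,0,0,0,0.5,0,0,0,0.66,0,0,0,0.84,0,0,0,1.04,0,0,0,1.26,0,0,0,1.5,0,0,0,1.74,0,0,0]

```text
time: 16.38
tool_pos: [0.5306, -0.1806, 0.0077]
tcp_rot: [-2.222, -2.221, -0.0]
force: [-0.3, -0.3, 0.7]
grip_width: 0.394
gripper_force: 0.3
```

Request:
arm_command:
  commands: [0.24,0,0,0,0.48,0,0,0,0.72,0,0,0,0.96,0,0,0,1.2,0,0,0,1.44,0,0,0,1.68,0,0,0,1.92,0,0,0,2.16,0,0,0,2.4,0,0,0]

```text
time: 17.62
tool_pos: [0.5307, -0.0606, 0.0077]
tcp_rot: [-2.222, -2.221, -0.0]
force: [0.5, -0.5, 0.9]
grip_width: 0.398
gripper_force: 0.2
```

Request:
arm_command:
  commands: [0.24,0,0,0,0.48,0,0,0,0.72,0,0,0,0.96,0,0,0,1.2,0,0,0,1.44,0,0,0,1.68,0,0,0,1.92,0,0,0,2.16,0,0,0,2.4,0,0,0]

```text
time: 18.88
tool_pos: [0.5307, 0.0594, 0.0077]
tcp_rot: [-2.222, -2.221, -0.0]
force: [1.0, -0.8, -0.2]
grip_width: 0.392
gripper_force: 0.2
```

```bash
python3 - <<'E'
from h import *
cv2.imwrite("pics/s4.png",cv2.resize(cam("side")["frame"][100:260,80:320,::-1],(720,480)))
print(get_state()["tool_pos"],get_state()["time"])
E
```

```text
[0.53084599 0.06051313 0.00777048] 18.925
```

View pics/s4.png

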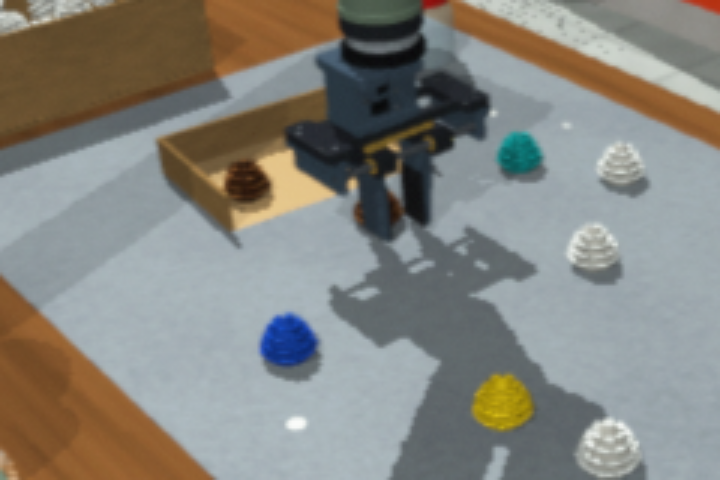

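Side crop: brown B at (378,205) upright in the cradle at the mouth; brown C at (247,182) stands inside the tray. Last stretch.

Request:
arm_command:
  commands: [0.24,0,0,0,0.48,0,0,0,0.72,-0.02,0,0,0.96,-0.03,0,0,1.2,-0.03,0,0,1.44,-0.03,0,0,1.66,-0.03,0,0,1.86,-0.03,0,0,2.02,-0.03,0,0,2.12,-0.03,0,0]

```text
time: 20.18
tool_pos: [0.5293, 0.165, 0.0077]
tcp_rot: [-2.222, -2.221, -0.0]
force: [0.7, -0.2, 0.4]
grip_width: 0.397
gripper_force: 0.2
```

Request:
arm_command:
  commands: [0,0,0,0,-0.3,0,0,0,-0.9,0,0,0,-1.7,0,0,0,-2.3,0,-1.0,0,-3.2,0,-2.0,0,-4.2,0,-3.0,0,-4.4,0,-3.2,0,-4.4,0,-3.2,0,-4.4,0,-3.2,0]

```text
time: 21.42
tool_pos: [0.5281, -0.0553, 0.1665]
tcp_rot: [-2.221, -2.219, 0.002]
force: [0.3, 0.5, 0.1]
grip_width: 0.392
gripper_force: 0.0
```

```bash
python3 meas.py | grep -E "hsv \[ *(1[0-5]|3[0-9]|4[0-9])\."; python3 - <<'E'
from h import *
cv2.imwrite("pics/s5.png",cv2.resize(cam("side")["frame"][80:280,60:360,::-1],(720,480)))
print(get_state()["tool_pos"],get_state()["time"])
E
```

```text
[328. 179.] n 186 circ@10mm [ 0.761 -0.003] mid [ 0.76  -0.003] size [0.047 0.047] top 0.039 hsv [ 40.   5. 155.]
[607. 261.] n 2487 circ@10mm [ 0.6   -0.574] mid [ 0.601 -0.566] size [0.297 0.068] top 0.038 hsv [ 41.  17. 207.]
[380. 242.] n 100 circ@10mm [ 0.631 -0.103] mid [ 0.63  -0.109] size [0.044 0.034] top 0.039 hsv [ 40.    5.  144.5]
[219. 261.] n 198 circ@10mm [0.591 0.214] mid [0.591 0.212] size [0.046 0.044] top 0.041 hsv [ 13.  144.   65.5]
[225. 291.] n 199 circ@10mm [0.529 0.199] mid [0.527 0.198] size [0.046 0.045] top 0.041 hsv [ 12. 142.  68.]
[210. 323.] n 205 circ@10mm [0.463 0.228] mid [0.464 0.229] size [0.045 0.053] top 0.042 hsv [ 12. 144.  68.]
[482. 337.] n 194 circ@10mm [ 0.444 -0.318] mid [ 0.444 -0.319] size [0.045 0.046] top 0.04 hsv [ 40.    5.  122.5]
[ 0.52818342 -0.05468725  0.16621957] 21.525
```

View pics/s5.png

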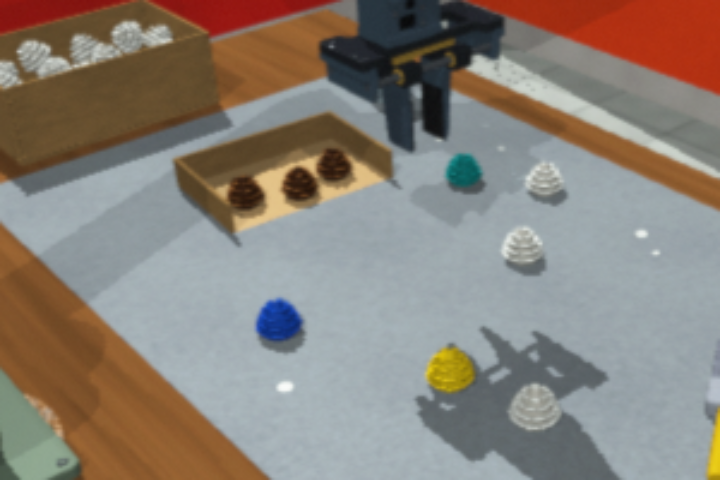

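All three browns stand upright in the tray at (245,193), (300,184) and (334,164). B, the shallowest, is about 37 mm past the edge. The whites have not moved.

```bash
python3 -c "
from workcell import *
print(finish_job())"
```

```text
the job is handed in; nothing more can be done
None
```

I swept all three brown cones into the tray, where they stand upright at least about 37 mm past the front edge; the white cones have not moved, nothing else was touched, and I handed the job in at about 21.5 s, with no verdict shown.

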